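Change over the syrup pump

TASK

Change the syrup pump over to the fresh bottle: pull the wooden-topped stopper out of the fresh bottle and lay it on the empty saucer, then lift the pump out of the used bottle and feed its dip tube down the narrow mouth of the fresh one until its flange sits flat on the rim. Let go of it, then press the pump head all the way down and let it spring back up. Leave both bottles upright about where they stand, and do not disturb the milk jug or the small glass.

Things in the scene. Friction and masses are not known exactly. Their poses are not given: they have to be found in the camera images.
- bottle_new: fresh bottle: round amber glass, plain paper label, 64 mm across, 140 mm high, loose and heavy; it is the one that starts with the stopper in its mouth. Shoulder from 88 to 117 mm, neck 23 mm across (lip 26), mouth with a 15 mm bore. Origin: centre of its underside, z up
- bottle_new_mouth (a point): centre of the fresh bottle's rim, at its top
- bottle_old: used bottle, same make and size (64 mm across, 140 mm high, 15 mm bore); it is the one that starts with the pump in it. Origin: centre of its underside, z up
- pump: black push-in syrup pump, 0.11 kg. Origin: underside centre of its ribbed flange (32 mm across, 12 mm high, narrowing to 17 mm at 22 mm), which rests on the bottle's rim; z up along the pump. Above it, on a steel stem, the head. Lift it by head or flange, a finger either side of the spout
- pump_tube_tip (a point): lower end of the pump's grey dip tube, slightly pointed, 112 mm below the pump's origin. The tube is 8 mm across; from 34 to 22 mm below the flange it widens to a plug 11.6 mm across that runs up to the flange
- pump_head_top (a point): top centre of the pump head, a round knob 28 mm across, 38 to 58 mm above the pump's origin, with a spout 10 mm thick that reaches 60 mm out from the axis along the pump's own -x (31 to 53 mm up). The head slides down on a spring and does not turn on the pump
- pump_head (a joint): how far the pump head is pressed down, m: 0 up, 0.015 fully down; its spring pushes back with 3 N at the top and 8 N at the bottom
- stopper: stopper: round wooden top 32 mm across and 18 mm high over a cork shank 12 mm across and 20 mm long, loose fit. Origin: centre of the underside of the wooden top, which rests on the rim; z up. Put down, it tips over and lies on its side
- saucer: empty white saucer, 145 mm across; its rim is 21 mm high, its hollow about 9 mm above the bench. Origin: centre of its underside
- jug: steel milk jug, 93 mm high, 120 mm long with its handle; a bystander. Origin: underside
- glass: small clear glass, 48 mm across, 58 mm high; a bystander. Origin: centre of its underside
There are look-alikes about, which are no part of the job. What is shaped like the pump but green is not meant.

How it is judged:
By the outcome, as a careful person would: the job done as asked, in the order asked, and still so for the second after the job is handed in, with the robot touching nothing.
It also fails if it takes over 61 s, if anything falls off the work surface, if the arm or the gripper's body presses on something with over 40 N, if the wrist force passes 120 N, or if a joint passes its speed limit or range.

ROBOT

A 6-joint arm with a two-finger parallel gripper is mounted at the origin on a cart in front of the work surface, level with it; the furniture and walls round the work are solid. World frame = base frame: x ahead of the robot, y to its left, z up, the work surface at z = 0. Lengths are in mm, angles in rad, forces in N, time in s.
With the tool pointing down it reaches from about 350 to 875 mm from the base axis. Payload 4.2 kg.
Tool frame: the origin (TCP) lies at the very end of the fingers, on their centre line; the grasp point (between the pads) lies 19 mm behind it; z points along the fingers, y is the direction in which the jaws open and shut (so a half turn about z gives the same grasp; the last joint's range is limited). The gripper opens to 85 mm and grips with 20 to 120 N. Pads are 22 mm wide; open, the fingers measure 114 mm over their backs; the gripper's body (76 mm by 85 mm) begins 54 mm behind the grasp point. The pads swing forward as they close: fully open they stand 13 mm farther back than shut.
Start: joints at [1.468, 0.385, 0.008, 0, -1.194, -0.259], TCP at [221.191, 584.529, 231.312] pointing down, gripper open.
Joint ranges: [-3.14, 3.14], [-1.21, 2.06], [-1.07, 1.41], [-3.16, 2.05], [-2.99, -0.16], [-3.1, 3.1]. Speed limits (rad/s): [2.79, 2.79, 3.14, 3.14, 3.14, 3.14].

INTERFACE

Orientations are given as a unit quaternion [x, y, z, w].
In Python, from bench import arm gives the robot as it stands.
- The arm moves only by the tool apply_moves, never from a script. Its argument "rows" is a list of rows, each a list of 2 entries, a list of its own where there are three numbers: the shift along the tool's x, y, z in mm, then the turn, a rotation vector about the tool's x, y, z in degrees. In form: [[[dx, dy, dz], [ax, ay, az]], ...]. A call has 1 to 12 rows; each row is the pose to reach, as a shift and turn from the pose commanded when the call began, along the tool's axes at that moment; what a row does not reach only later rows make up. A row lasts 1/10 s, in which the tool goes at most 50 mm and 8.59 degrees, less where a joint would pass 70% of its speed; a pose out of reach is approached as far as the arm can. A call with a gripper value outside its range is refused whole. "claw" is the closure in counts, from 0 (fully open) to 255 (shut), set as the call begins (left out, the last holds). The fingers move at their own pace and stop on an object; the grip force is fixed at half the most. Time passes only in rows, so rows that repeat a pose let the fingers close. It gives the time, the measured TCP pose, the force and the opening at its end, in the units of the state.
- arm.read_state(): the state, without advancing time (a new reading comes with each control period).
- arm.get_image(name): name is "side" or "top"; returns a dict with "color" (400x640x3 uint8, red, green, blue), "z_map" (400x640 float32, mm along the optical axis (not along the pixel's ray), 0 where there is no reading), "camera_matrix" (3x3 intrinsics, pixels), "R" (3x3) and "t" (3): a world point X has camera coordinates R X + t. Camera axes: x right, y down, z forward; pixel columns grow to the right and rows downward; lengths in mm; the calibration is good to about 2 mm. A picture is of the moment at which its call begins.
- arm.job_done(): hands the job in, once; it reports no verdict.
The state is a dict: "clock": time; "joints": joint angles; "joint_vel": joint speeds; "joint_efforts": joint torques, N m; "position": TCP position; "ee_rot": TCP orientation; "contact_force": force on the tool from outside, world axes, zero at the start; "wrist_torque": the same for the moment, N m; "gripper_width": finger opening in mm.
Only numpy, scipy, OpenCV 4.12 (cv2) and the standard library are available. Lean on these libraries where they do the work, as an engineer would, in place of code of your own. Each camera call takes 0.05 s, during which the arm holds its last target. There are 200 camera calls.

## Working session

There is one attempt and no reset: what is moved stays moved. The work goes in short steps, Python scripts to look and compute and a tool call to move; the robot and the scene stay as the last step left them, time stands still between calls to the robot, and variables do not carry over. Pictures are saved under pics/ and viewed, about 8 in all and at most 12, crops included, and the job is handed in when it is done.

Besides the shell and the picture viewer there is one more tool, called after "Request:" by a JSON object that holds its "method" and its "body". apply_moves: Moves the arm, as the interface text tells. Its arguments: {"type":"object","properties":{"rows":{"type":"array"},"claw":{"type":"number"}},"required":["rows"]}

```bash
ls; mkdir -p pics; cat > h.py <<'E'
from bench import arm
import numpy as np, cv2
def grab(n,save=None):
    d=arm.get_image(n)
    np.savez(f'{n}.npz',**d)
    if save: cv2.imwrite(f'pics/{save}.png',d['color'][:,:,::-1])
    return d
def world(d):
    K=d['camera_matrix'];z=d['z_map'].astype(float)
    v,u=np.mgrid[:z.shape[0],:z.shape[1]]
    P=np.stack([(u-K[0,2])/K[0,0]*z,(v-K[1,2])/K[1,1]*z,z],-1)
    W=(P-d['t'])@d['R']
    W[z==0]=np.nan
    return W
E
python3 - <<'E'
from h import *
for n in('top','side'):
    d=grab(n,n+'0'); print(n,d['R'].round(3).tolist(),d['t'],d['camera_matrix'].tolist())
a=cv2.imread('pics/top0.png')
s=arm.read_state();print(s)
E
```

```text
pics
top [[-0.033, -0.999, 0.001], [-0.974, 0.032, -0.225], [0.225, -0.009, -0.974]] [ -44.90532578  577.1771436  1271.31492569] [[485.214327640767, 0.0, 324.0212726683351], [0.0, 485.214327640767, 203.73306463517525], [0.0, 0.0, 1.0]]
side [[0.994, -0.112, -0.006], [-0.055, -0.438, -0.897], [0.098, 0.892, -0.442]] [-537.99865328  151.42812022 1101.9343296 ] [[394.23836041137645, 0.0, 318.7112644696071], [0.0, 394.23836041137645, 192.89863181410232], [0.0, 0.0, 1.0]]
{'clock': 0.1, 'joints': array([ 1.46763601e+00,  3.85493048e-01,  6.78685664e-03, -4.41630938e-04,
       -1.19403865e+00, -2.58572293e-01]), 'joint_vel': array([-0.00042967, -0.00055811,  0.0023773 ,  0.00305592, -0.00066246,
        0.00093885]), 'joint_efforts': array([-3.65136848e-04, -3.93323064e+01,  1.88928294e+01,  4.19798791e+00,
       -2.61284025e-03,  8.97428180e-06]), 'position': array([220.99818387, 584.0653924 , 230.33146298]), 'ee_rot': array([ 9.83673089e-01, -1.79961834e-01, -1.28999925e-04,  9.87250515e-04]), 'contact_force': array([-0.10200263,  0.35561275,  0.44692831]), 'wrist_torque': array([ 0.00092845,  0.00769712, -0.00622864]), 'gripper_width': 85.26099940537328}
```

View pics/top0.png

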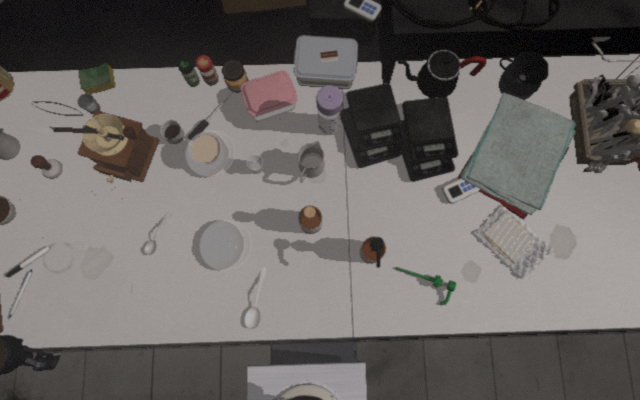

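View pics/side0.png

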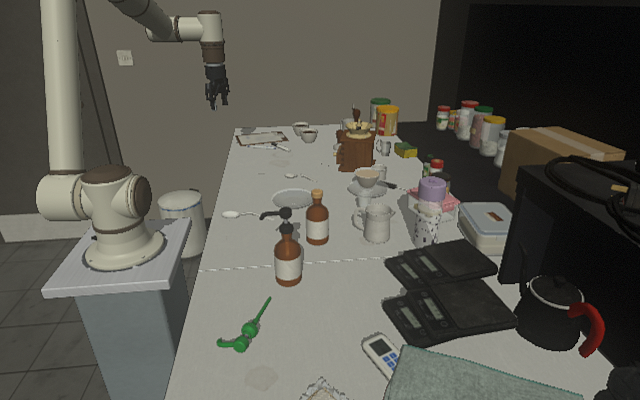

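Top view: the stoppered bottle is at (310,215), the pump bottle at (373,248) with its spout toward the robot, the saucer at (222,245) and the jug at (311,162). The side view agrees. Next I locate them in the depth clouds.

```bash
cat >> h.py <<'E'
def circ(p):
    A=np.c_[2*p,np.ones(len(p))];s=np.linalg.lstsq(A,(p**2).sum(1),rcond=None)[0]
    return s[:2],np.sqrt(s[2]+s[:2]@s[:2])
def load(n): return dict(np.load(n+'.npz'))
E
python3 - <<'E'
from h import *
for n,boxes in (('top',dict(new=(292,198,330,236),old=(355,230,392,272),sauc=(192,212,255,275),jug=(290,140,330,185),glass=(240,145,270,178))),('side',dict(new=(300,185,332,248),old=(255,203,305,290),sauc=(265,185,303,215)))):
    d=load(n);W=world(d)
    for k,(a,b,c,e) in boxes.items():
        P=W[b:e,a:c].reshape(-1,3);P=P[P[:,2]>4]
        print(n,k,len(P),'zmax',P[:,2].max().round(1),'mean',P.mean(0).round(1),'min',P.min(0).round(),'max',P.max(0).round())
        for lo,hi in((0,30),(30,85),(85,130),(130,147),(147,165),(165,180),(180,190),(190,210)):
            Q=P[(P[:,2]>lo)&(P[:,2]<hi)]
            if len(Q)>8:print('   ',lo,hi,len(Q),'med',np.median(Q,0).round(1),'min',Q.min(0).round(),'max',Q.max(0).round(), 'fit',[np.round(x,1) for x in circ(Q[:,:2])])
E
```

```text
top new 630 zmax 162.9 mean [529.8 -26.5  89.3] min [498. -76.   4.] max [610.  29. 163.]
    0 30 123 med [532.6 -27.6   5.5] min [498. -76.   4.] max [610.  29.  30.] fit [array([552.7, -25.6]), np.float64(50.6)]
    30 85 81 med [508.7 -31.4  60.6] min [503. -57.  30.] max [538.   4.  85.] fit [array([535.9, -25.5]), np.float64(31.9)]
    85 130 299 med [523.8 -27.4 102.7] min [503. -55.  86.] max [564.   5. 119.] fit [array([535.3, -25.3]), np.float64(24.5)]
    147 165 122 med [534.7 -24.5 156.8] min [520. -40. 147.] max [551. -11. 163.] fit [array([535.2, -25.2]), np.float64(11.3)]
top old 631 zmax 202.8 mean [ 437.  -186.9  115.2] min [ 386. -252.    4.] max [ 508. -145.  203.]
    0 30 81 med [ 435.5 -181.4    5.4] min [ 392. -252.    4.] max [ 508. -145.   29.] fit [array([ 452. , -202.3]), np.float64(53.0)]
    30 85 65 med [ 423.5 -170.9   59.8] min [ 414. -214.   31.] max [ 460. -160.   84.] fit [array([ 446.2, -192.4]), np.float64(31.9)]
    85 130 261 med [ 437.6 -179.6  102. ] min [ 416. -224.   85.] max [ 477. -160.  118.] fit [array([ 446.1, -192.2]), np.float64(25.0
[... 3296 characters left out ...]
 458. -187.  190.] fit [array([ 423.6, -190.3]), np.float64(22.7)]
    190 210 95 med [ 440.2 -194.   195.2] min [ 402. -205.  190.] max [ 458. -179.  198.] fit [array([ 430.9, -191.3]), np.float64(17.4)]
side sauc 626 zmax 198.1 mean [454.6 129.3  55.3] min [ 399. -205.    4.] max [514. 291. 198.]
    0 30 473 med [461.  243.2  10.5] min [404. 144.   4.] max [514. 291.  22.] fit [array([467.5, 221.8]), np.float64(49.1)]
    180 190 58 med [ 423.9 -194.2  187.3] min [ 399. -205.  181.] max [ 458. -189.  190.] fit [array([ 430.7, -184. ]), np.float64(21.5)]
    190 210 95 med [ 440.2 -194.   195.2] min [ 402. -205.  190.] max [ 458. -179.  198.] fit [array([ 430.9, -191.3]), np.float64(17.4)]
```

Request:
{"method": "apply_moves", "body": {"rows": [[[508.8,459.1,0],[0,0,-20.74]],[[508.8,459.1,0],[0,0,-20.74]],[[508.8,459.1,0],[0,0,-20.74]],[[508.8,459.1,0],[0,0,-20.74]],[[508.8,459.1,0],[0,0,-20.74]],[[508.8,459.1,0],[0,0,-20.74]],[[508.8,459.1,0],[0,0,-20.74]],[[508.8,459.1,0],[0,0,-20.74]],[[508.8,459.1,0],[0,0,-20.74]],[[508.8,459.1,0],[0,0,-20.74]],[[508.8,459.1,0],[0,0,-20.74]],[[508.8,459.1,0],[0,0,-20.74]]], "claw": 0}}

```text
clock: 1.3
position: [495.9, 48.9, 231.2]
ee_rot: [1.0, 0.0, -0.0, -0.0]
contact_force: [0.8, 0.6, -0.0]
gripper_width: 85.9
```

Request:
{"method": "apply_moves", "body": {"rows": [[[39,75.5,0],[0,0,0]],[[39,75.5,0],[0,0,0]],[[39,75.5,30],[0,0,0]],[[39,75.5,30],[0,0,0]],[[39,75.5,30],[0,0,0]]]}}

```text
clock: 1.8
position: [534.1, -24.7, 201.0]
ee_rot: [1.0, 0.0, -0.001, 0.0]
contact_force: [-0.4, -0.1, 0.4]
gripper_width: 85.1
```

```bash
python3 - <<'E'
from h import *
s=arm.read_state();print(s['position'],s['ee_rot'].round(4),s['joints'].round(2),s['contact_force'])
# sharper estimates: spout direction
for n in('top','side'):
    d=load(n);W=world(d)
    P=W.reshape(-1,3);P=P[(P[:,2]>172)&(abs(P[:,0]-405)<22)&(abs(P[:,1]+192)<25)]
    print(n,len(P))
    for lo in range(384,425,8):
        Q=P[(P[:,0]>=lo)&(P[:,0]<lo+8)]
        if len(Q):print(lo,len(Q),Q.mean(0).round(1))
d=grab('side','side1');im=d['color'][120:320,200:420];cv2.imwrite('pics/s1.png',cv2.resize(im,None,fx=3.6,fy=3)[:,:,::-1])
E
```

```text
[534.09075337 -24.68961353 200.9824552 ] [ 1.e+00  2.e-04 -1.e-03  4.e-04] [ 0.26  0.26 -0.26  0.   -1.06  1.31] [-0.39460439 -0.12342881  0.42093137]
top 69
384 9 [ 389.3 -190.5  181.4]
392 15 [ 396.  -190.4  188. ]
400 13 [ 404.2 -190.5  189.6]
408 12 [ 411.7 -190.8  191.4]
416 13 [ 419.4 -191.4  191.4]
424 7 [ 425.3 -191.5  190.9]
side 88
384 17 [ 388.9 -192.3  178.9]
392 20 [ 395.5 -192.1  184.8]
400 15 [ 403.7 -191.8  187.5]
408 16 [ 411.6 -192.3  188.6]
416 15 [ 420.3 -193.3  188.3]
424 5 [ 425.7 -192.8  188.7]
```

Request:
{"method": "apply_moves", "body": {"rows": [[[0.5,0,35],[0,0,0]],[[0.5,0,65],[0,0,0]],[[0.5,0,73],[0,0,0]],[[0.5,0,73],[0,0,0]]]}}

```text
clock: 2.25
position: [535.1, -24.0, 128.5]
ee_rot: [1.0, 0.001, -0.0, 0.0]
contact_force: [-0.5, 0.1, 0.1]
gripper_width: 85.4
```

Request:
{"method": "apply_moves", "body": {"rows": [[[0,0,0],[0,0,0]],[[0,0,0],[0,0,0]],[[0,0,0],[0,0,0]],[[0,0,0],[0,0,0]],[[0,0,0],[0,0,0]],[[0,0,0],[0,0,0]],[[0,0,0],[0,0,0]],[[0,0,0],[0,0,0]]], "claw": 255}}

```text
clock: 3.05
position: [535.9, -24.5, 129.6]
ee_rot: [1.0, 0.0, 0.001, 0.0]
contact_force: [-0.8, 0.8, 5.4]
gripper_width: 29.9
```

```bash
python3 - <<'E'
from h import *
d=grab('side');im=d['color'][120:320,200:420];cv2.imwrite('pics/s1.png',cv2.resize(im,None,fx=3,fy=3)[:,:,::-1])
E
```

```text
(no output)
```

View pics/s1.png

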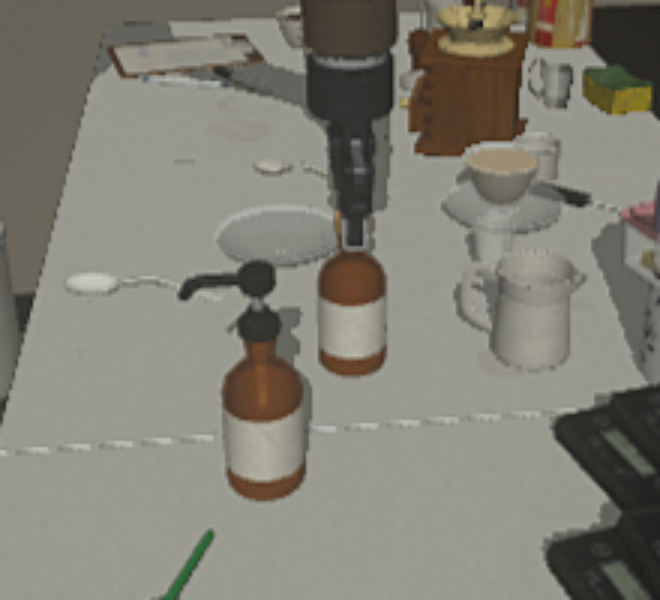

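Fingers are on the stopper (about (350,235) in the crop). I'll lift it and check the width.

Request:
{"method": "apply_moves", "body": {"rows": [[[0,0,-3],[0,0,0]],[[0,0,-8],[0,0,0]],[[0,0,-16],[0,0,0]],[[0,0,-28],[0,0,0]],[[0,0,-45],[0,0,0]],[[0,0,-65],[0,0,0]],[[0,0,-80],[0,0,0]],[[0,0,-80],[0,0,0]]]}}

```text
clock: 3.9
position: [536.4, -24.5, 211.5]
ee_rot: [1.0, 0.0, 0.003, -0.0]
contact_force: [0.1, -0.3, -0.3]
gripper_width: 29.8
```

```bash
python3 - <<'E'
from h import *
d=grab('side');im=d['color'][90:290,200:420];cv2.imwrite('pics/s2.png',cv2.resize(im,None,fx=3,fy=3)[:,:,::-1])
W=world(d)
d2=grab('top');W2=world(d2)
for W in(W,W2):
    P=W.reshape(-1,3);P=P[(P[:,2]>30)&(P[:,2]<85)&(abs(P[:,0]-535)<40)&(abs(P[:,1]+25)<40)]
    print(circ(P[:,:2]))
print(arm.read_state()['position'])
E
```

```text
(array([533.3318503 , -24.34174113]), np.float64(30.979033478104515))
(array([536.04378061, -25.53237015]), np.float64(31.911766261285944))
[534.73519967 -24.55570096 208.5166591 ]
```

View pics/s2.png

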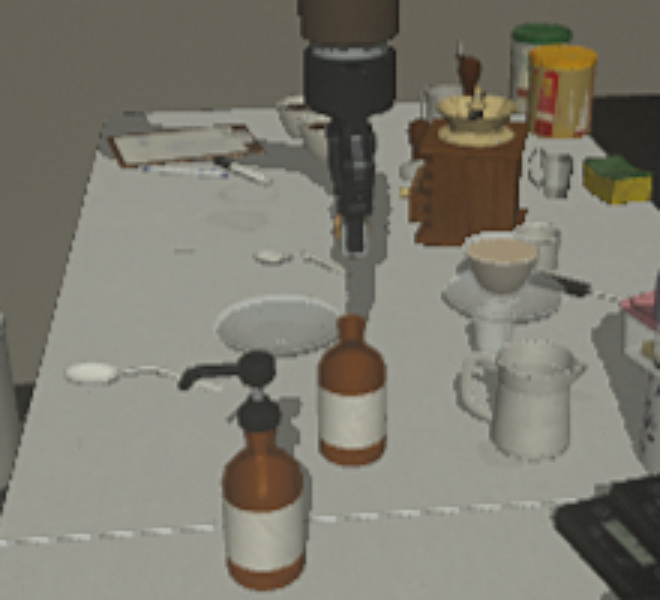

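Stopper is held (about (345,230) in the crop) and the bottle hasn't moved. Next, carry it to the saucer.

Request:
{"method": "apply_moves", "body": {"rows": [[[-9,-40,0],[0,0,0]],[[-18,-80,0],[0,0,0]],[[-28,-120,10],[0,0,0]],[[-37,-160,30],[0,0,0]],[[-46,-200,55],[0,0,0]],[[-54,-230,85],[0,0,0]],[[-56,-244,120],[0,0,0]],[[-56,-244,150],[0,0,0]],[[-56,-244,170],[0,0,0]],[[-56,-244,180],[0,0,0]],[[-56,-244,186],[0,0,0]],[[-56,-244,186],[0,0,0]]]}}

```text
clock: 5.2
position: [478.9, 219.1, 21.9]
ee_rot: [1.0, -0.0, -0.0, 0.0]
contact_force: [0.4, -0.6, -0.3]
gripper_width: 29.6
```

Request:
{"method": "apply_moves", "body": {"rows": [[[0,0,2],[0,0,0]],[[0,0,3],[0,0,0]],[[0,0,3],[0,0,0]]]}}

```text
clock: 5.5
position: [479.3, 219.6, 20.0]
ee_rot: [1.0, -0.0, 0.001, -0.0]
contact_force: [0.1, 0.7, -0.5]
gripper_width: 29.9
```

Request:
{"method": "apply_moves", "body": {"rows": [[[0,0,0],[0,0,0]],[[0,0,0],[0,0,0]],[[0,0,0],[0,0,0]],[[0,0,0],[0,0,0]],[[0,0,0],[0,0,0]],[[0,0,0],[0,0,0]],[[0,0,0],[0,0,0]],[[0,0,-10],[0,0,0]],[[0,0,-40],[0,0,0]],[[0,0,-80],[0,0,0]],[[0,0,-130],[0,0,0]],[[0,0,-180],[0,0,0]]], "claw": 0}}

```text
clock: 6.7
position: [478.6, 219.0, 201.8]
ee_rot: [1.0, 0.0, 0.0, 0.0]
contact_force: [0.8, 0.9, -0.6]
gripper_width: 85.4
```

Request:
{"method": "apply_moves", "body": {"rows": [[[-4,48,-40],[0,0,0]],[[-8,96,-40],[0,0,0]],[[-12,144,-40],[0,0,0]],[[-16,192,-40],[0,0,0]],[[-20,240,-40],[0,0,0]],[[-24,288,-40],[0,0,0]],[[-28,336,-40],[0,0,0]],[[-31,375,-40],[0,0,0]],[[-34,400,-40],[0,0,0]],[[-34,411,-40],[0,0,0]],[[-34,411,-40],[0,0,0]]]}}

```text
clock: 7.8
position: [444.9, -192.5, 239.7]
ee_rot: [1.0, -0.001, 0.0, 0.0]
contact_force: [-0.5, 0.2, -0.2]
gripper_width: 85.2
```

```bash
python3 - <<'E'
from h import *
d=grab('side');im=d['color'][120:320,200:420]
d2=grab('top');im2=d2['color'][200:300,170:270]
cv2.imwrite('pics/s3.png',np.vstack([cv2.resize(im2,(400,400)),cv2.resize(im[60:120],(400,120))])[:,:,::-1])
print(arm.read_state()['position'])
E
```

```text
[ 445.11254481 -191.05465746  239.52619815]
```

View pics/s3.png

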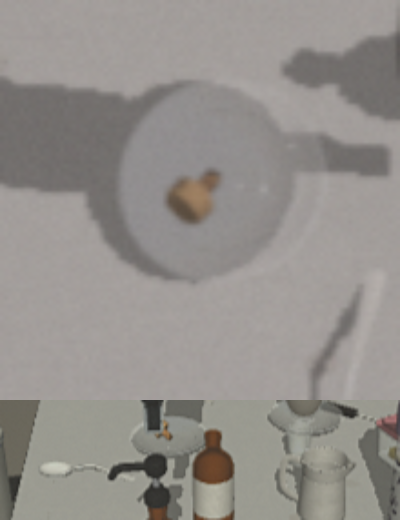

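Top crop: the stopper lies inside the saucer at (190,197). Now grasp the pump head.

Request:
{"method": "apply_moves", "body": {"rows": [[[0,0,30],[0,0,0]],[[0,0,55],[0,0,0]],[[0,0,69],[0,0,0]],[[0,0,72],[0,0,0]],[[0,0,72],[0,0,0]]]}}

```text
clock: 8.4
position: [445.4, -190.7, 167.4]
ee_rot: [1.0, 0.001, -0.0, 0.0]
contact_force: [0.8, 0.1, -0.8]
gripper_width: 85.5
```

Request:
{"method": "apply_moves", "body": {"rows": [[[0,0,0],[0,0,0]],[[0,0,0],[0,0,0]],[[0,0,0],[0,0,0]],[[0,0,0],[0,0,0]],[[0,0,0],[0,0,0]],[[0,0,0],[0,0,0]],[[0,0,0],[0,0,0]],[[0,0,0],[0,0,0]]], "claw": 255}}

```text
clock: 9.2
position: [445.3, -191.6, 167.6]
ee_rot: [1.0, 0.0, 0.0, 0.0]
contact_force: [0.5, 1.5, 2.4]
gripper_width: 25.6
```

Request:
{"method": "apply_moves", "body": {"rows": [[[0,0,-3],[0,0,0]],[[0,0,-8],[0,0,0]],[[0,0,-16],[0,0,0]],[[0,0,-28],[0,0,0]],[[0,0,-40],[0,0,0]],[[0,0,-40],[0,0,0]]]}}

```text
clock: 9.8
position: [446.2, -191.9, 209.2]
ee_rot: [1.0, 0.0, 0.002, 0.0]
contact_force: [0.6, 0.2, -0.5]
gripper_width: 25.3
```

```bash
python3 - <<'E'
from h import *
d=grab('side');im=d['color'][110:310,200:420];cv2.imwrite('pics/s4.png',cv2.resize(im,None,fx=3,fy=3)[:,:,::-1])
print(arm.read_state()['position'])
E
```

```text
[ 445.45797746 -191.61194203  208.06142203]
```

View pics/s4.png

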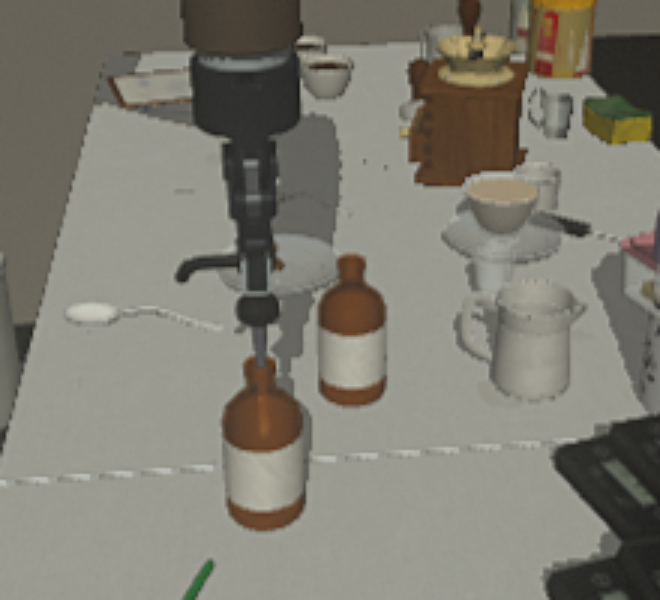

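Pump is out on the head grip, at (255,300) in the crop. I'll raise it clear of the bottle and carry it over.

Request:
{"method": "apply_moves", "body": {"rows": [[[0,0,-15],[0,0,0]],[[0,0,-35],[0,0,0]],[[0,0,-55],[0,0,0]],[[0,0,-75],[0,0,0]],[[0,0,-92],[0,0,0]],[[0,0,-104],[0,0,0]],[[0,0,-108],[0,0,0]],[[0,0,-108],[0,0,0]]]}}

```text
clock: 10.65
position: [445.0, -191.5, 315.0]
ee_rot: [1.0, 0.0, -0.0, -0.0]
contact_force: [0.1, -0.1, -1.2]
gripper_width: 25.6
```

Request:
{"method": "apply_moves", "body": {"rows": [[[4,-8,0],[0,0,0]],[[13,-24,0],[0,0,0]],[[26,-48,0],[0,0,0]],[[39,-72,0],[0,0,0]],[[52,-96,0],[0,0,0]],[[64,-120,0],[0,0,0]],[[75,-140,0],[0,0,0]],[[83,-156,0],[0,0,0]],[[88,-164,0],[0,0,0]],[[89,-166.5,0],[0,0,0]],[[89,-166.5,0],[0,0,0]],[[89,-166.5,0],[0,0,0]]]}}

```text
clock: 11.85
position: [533.7, -25.7, 315.4]
ee_rot: [1.0, -0.0, -0.0, 0.0]
contact_force: [-0.1, -0.3, -1.0]
gripper_width: 26.0
```

```bash
python3 - <<'E'
from h import *
print(arm.read_state()['position'],arm.read_state()['ee_rot'].round(4))
d=grab('side');im=d['color'][100:250,270:370];a=cv2.resize(im,(400,600))
t=grab('top');im=t['color'][150:260,260:360];b=cv2.resize(im,(400,440));b=np.vstack([b,np.zeros((160,400,3),np.uint8)])
cv2.imwrite('pics/s5.png',np.hstack([a,b])[:,:,::-1])
for n,dd in(('side',d),('top',t)):
    W=world(dd);P=W.reshape(-1,3);P=P[(abs(P[:,0]-535)<35)&(abs(P[:,1]+25)<35)]
    for lo,hi in((30,85),(118,132),(132,139),(139,144)) :
        Q=P[(P[:,2]>lo)&(P[:,2]<hi)]; print(n,lo,len(Q),Q.mean(0).round(1) if len(Q) else '',circ(Q[:,:2]) if len(Q)>6 else '')
    for lo in range(150,320,10):
        Q=P[(P[:,2]>lo)&(P[:,2]<lo+10)]
        if len(Q):print(n,lo,len(Q),Q.mean(0).round(1),np.ptp(Q,0).round(1))
E
```

```text
[533.717983   -25.66588295 315.35342047] [ 1.e+00 -3.e-04 -1.e-04  1.e-04]
side 30 396 [531.7 -48.   57.9] (array([533.24963539, -24.13660735]), np.float64(30.993635045124122))
side 118 41 [532.2 -31.7 124.6] (array([532.81781274, -25.02498186]), np.float64(9.783202423107387))
side 132 42 [533.2 -25.4 136.8] (array([533.37572216, -24.54447345]), np.float64(11.009779836038195))
side 139 8 [535.1 -27.6 139.6] (array([533.85850093, -24.36947562]), np.float64(9.43753142962673))
side 170 5 [531.8 -24.8 176.9] [5.5 2.1 3.9]
side 180 10 [532.6 -25.9 184.9] [5.5 6.2 9.1]
side 190 10 [532.3 -26.3 194.8] [5.5 7.1 9.9]
side 200 11 [532.  -25.9 204.7] [5.8 7.  9.7]
side 210 10 [532.4 -27.1 215.2] [5.6 3.4 9.2]
side 220 11 [532.6 -26.7 224.9] [5.5 7.3 9.3]
side 230 11 [532.9 -26.5 235.1] [5.6 6.3 9. ]
side 240 11 [532.7 -27.  245.7] [5.6 4.4 8.5]
side 250 10 [532.  -26.8 255.4] [8.1 6.6 7.8]
side 260 14 [531.8 -28.5 264.5] [8.1 7.8 8.3]
side 270 15 [531.1 -29.5 274.7] [8.  5.3 9. ]
side 280 23 [531.5 -36.2 287.2] [31.4 15.8  9. ]
side 290 50 [530.8 -35.8 295.3] [33.  21.6  9.8]
side 300 42 [532.2 -31.6 303.2] [26.1 21.   8.3]
side 310 17 [531.  -43.  317.1] [19.9 38.3  4.9]
top 30 83 [511.7 -29.1  59.8] (array([536.13180371, -25.34638833]), np.float64(32.022177545892454))
top 118 4 [533.4 -30.3 124.2] 
top 132 12 [534.1 -28.5 136. ] (array([536.45851836, -25.02757291]), np.float64(12.067958322921118))
top 139 15 [537.4 -30.8 140.8] (array([535.75580528, -23.970389  ]), np.float64(10.986542043950363))
top 280 2 [524.4 -26.5 288.6] [ 0.3 25.1  2.1]
top 290 13 [523.7 -24.3 296.5] [ 9.6 29.4  9. ]
top 300 23 [525.8 -29.9 302.6] [11.3 24.9  8.9]
top 310 1 [523.5 -44.  319.9] [0. 0. 0.]
```

View pics/s5.png

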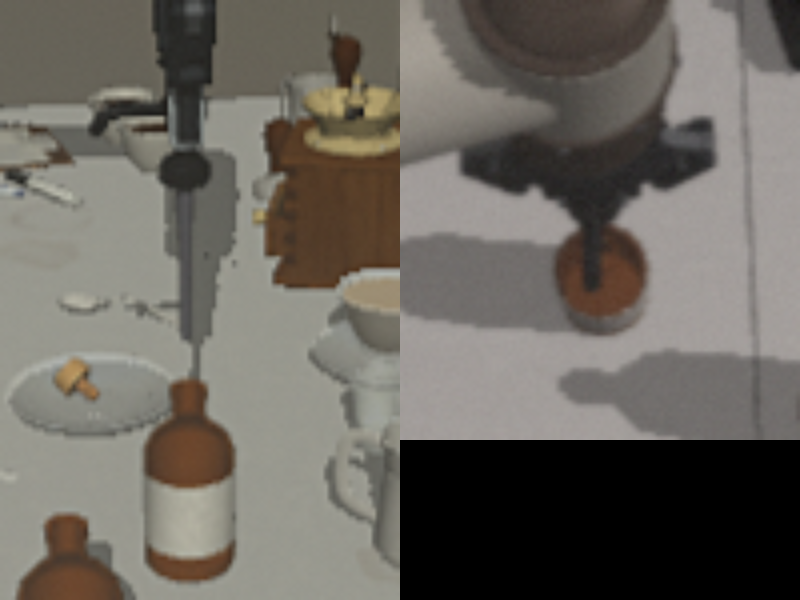

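Request:
{"method": "apply_moves", "body": {"rows": [[[0.7,0,5],[0,0,0]],[[0.7,0,12],[0,0,0]],[[0.7,0,20],[0,0,0]],[[0.7,0,28],[0,0,0]],[[0.7,0,36],[0,0,0]],[[0.7,0,44],[0,0,0]],[[0.7,0,50],[0,0,0]],[[0.7,0,50],[0,0,0]],[[0.7,0,50],[0,0,0]]]}}

```text
clock: 12.85
position: [534.9, -25.1, 265.4]
ee_rot: [1.0, 0.0, 0.0, 0.0]
contact_force: [-0.5, 0.8, -1.8]
gripper_width: 25.6
```

```bash
python3 - <<'E'
from h import *
s=arm.read_state();print(s['position'],s['contact_force'],s['wrist_torque'])
d=grab('side');im=d['color'][110:240,260:370];a=cv2.resize(im,(508,600),interpolation=cv2.INTER_CUBIC)
cv2.imwrite('pics/s6.png',a[:,:,::-1])
E
```

```text
[534.9038655  -25.08257024 265.39772198] [-0.49051803  0.83566814 -1.80729494] [-0.01126417  0.02291114 -0.01580439]
```

View pics/s6.png

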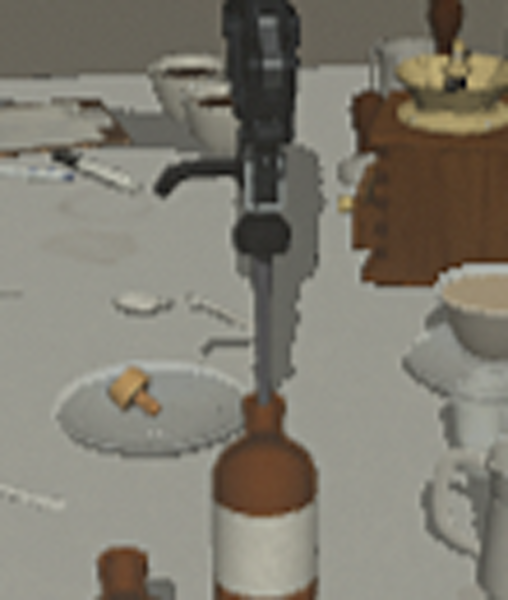

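The tube is in the neck (about (263,395)) with no contact force. Continue down.

Request:
{"method": "apply_moves", "body": {"rows": [[[0,0,8],[0,0,0]],[[0,0,18],[0,0,0]],[[0,0,28],[0,0,0]],[[0,0,38],[0,0,0]],[[0,0,48],[0,0,0]],[[0,0,56],[0,0,0]],[[0,0,60],[0,0,0]],[[0,0,60],[0,0,0]]]}}

```text
clock: 13.7
position: [534.5, -25.1, 204.6]
ee_rot: [1.0, 0.0, -0.001, 0.0]
contact_force: [-0.2, -0.5, -1.0]
gripper_width: 25.8
```

Request:
{"method": "apply_moves", "body": {"rows": [[[0,0,3],[0,0,0]],[[0,0,6],[0,0,0]],[[0,0,9],[0,0,0]],[[0,0,12],[0,0,0]],[[0,0,15],[0,0,0]],[[0,0,15],[0,0,0]]]}}

```text
clock: 14.3
position: [534.4, -25.1, 189.8]
ee_rot: [1.0, 0.0, -0.001, 0.0]
contact_force: [-0.1, 0.9, -0.3]
gripper_width: 25.5
```

Request:
{"method": "apply_moves", "body": {"rows": [[[0,0,3],[0,0,0]],[[0,0,6],[0,0,0]],[[0,0,9],[0,0,0]],[[0,0,12],[0,0,0]],[[0,0,15],[0,0,0]],[[0,0,18],[0,0,0]],[[0,0,18],[0,0,0]]]}}

```text
clock: 15.0
position: [534.5, -25.1, 171.8]
ee_rot: [1.0, 0.0, -0.001, 0.0]
contact_force: [0.4, -0.8, -0.9]
gripper_width: 25.5
```

Request:
{"method": "apply_moves", "body": {"rows": [[[0,0,2],[0,0,0]],[[0,0,4],[0,0,0]],[[0,0,4],[0,0,0]]]}}

```text
clock: 15.3
position: [535.1, -25.1, 168.6]
ee_rot: [1.0, 0.0, 0.0, 0.0]
contact_force: [0.6, -0.0, -0.1]
gripper_width: 25.6
```

Request:
{"method": "apply_moves", "body": {"rows": [[[0,0,1],[0,0,0]],[[0,0,1],[0,0,0]],[[0,0,1],[0,0,0]]]}}

```text
clock: 15.6
position: [535.2, -25.0, 167.9]
ee_rot: [1.0, 0.0, 0.001, -0.0]
contact_force: [-0.3, -0.1, 3.9]
gripper_width: 25.6
```

Request:
{"method": "apply_moves", "body": {"rows": [[[0,0,0],[0,0,0]],[[0,0,0],[0,0,0]],[[0,0,0],[0,0,0]],[[0,0,0],[0,0,0]],[[0,0,0],[0,0,0]],[[0,0,0],[0,0,0]],[[0,0,0],[0,0,0]],[[0,0,-20],[0,0,0]],[[0,0,-50],[0,0,0]],[[0,0,-75],[0,0,0]],[[0,0,-75],[0,0,0]]], "claw": 0}}

```text
clock: 16.7
position: [536.9, -24.9, 246.5]
ee_rot: [1.0, 0.0, 0.004, -0.0]
contact_force: [0.3, 0.3, -0.1]
gripper_width: 85.2
```

```bash
cat > chk.py <<'E'
from h import *
import sys
s=arm.read_state();print(s['position'],s['contact_force'])
d=grab('side');im=d['color'][140:270,250:360];a=cv2.resize(im,(508,600),interpolation=cv2.INTER_CUBIC)
cv2.imwrite(f'pics/{sys.argv[1]}.png',a[:,:,::-1])
t=grab('top')
for n,dd in(('side',d),('top',t)):
    W=world(dd);P=W.reshape(-1,3);P=P[(abs(P[:,0]-535)<40)&(abs(P[:,1]+25)<40)&(P[:,2]<205)]
    for lo,hi in((30,85),(118,138),(138,147),(147,158),(176,186),(186,210)):
        Q=P[(P[:,2]>lo)&(P[:,2]<hi)&((P[:,0]>520)|(P[:,2]<100))]; print(n,lo,len(Q),Q.mean(0).round(1) if len(Q) else '',Q[:,2].max().round(1) if len(Q) else '',circ(Q[:,:2]) if len(Q)>6 else '')
E
python3 chk.py s7
```

```text
[536.9458818  -24.93465169 246.45069843] [ 0.28403545  0.34074926 -0.05708528]
side 30 393 [531.7 -48.2  57.6] 84.9 (array([533.38873039, -24.21027606]), np.float64(31.03892183012134))
side 118 49 [532.4 -32.  127.8] 137.1 (array([533.14210853, -25.6707594 ]), np.float64(9.893039276791443))
side 138 29 [533.5 -36.9 143. ] 146.7 (array([533.91714838, -27.21374617]), np.float64(12.943797285042187))
side 147 55 [533.3 -33.  152.9] 157.5 (array([533.58283298, -27.47103868]), np.float64(11.4778832992295))
side 176 23 [532.9 -34.4 182. ] 185.7 (array([532.95444908, -26.66276336]), np.float64(11.369061104248965))
side 186 67 [533.1 -31.  193.6] 198.2 (array([533.32037933, -27.36563768]), np.float64(10.51487865074576))
top 30 66 [512.9 -31.5  60.4] 83.6 (array([535.97496147, -25.38829807]), np.float64(31.853692835830593))
top 118 0   
top 138 6 [526.5 -29.5 143.9] 146.1 
top 147 33 [529.8 -27.6 152.9] 157.4 (array([536.124329  , -26.20653662]), np.float64(14.189605369152321))
top 176 3 [527.6 -23.  182.7] 184.6 
top 186 76 [530.7 -26.3 196.7] 204.8 (array([532.38573718, -26.17488583]), np.float64(9.110782691727858))
```

View pics/s7.png

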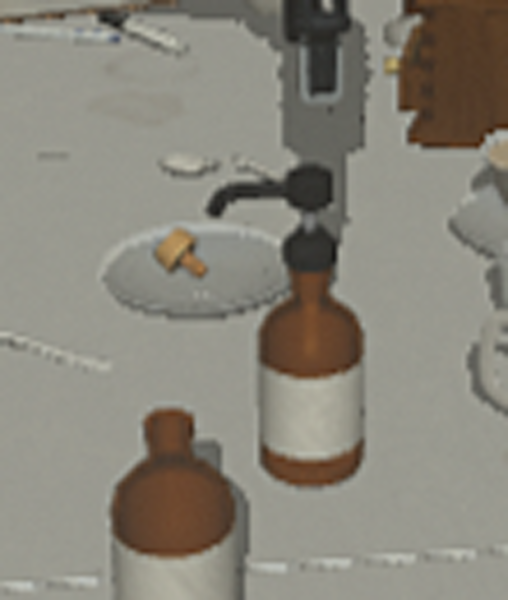

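The pump is seated (flange (310,248), head top at z≈198). Now close the fingers and press.

Request:
{"method": "apply_moves", "body": {"rows": [[[0,0,10],[0,0,0]],[[0,0,20],[0,0,0]],[[0,0,25],[0,0,0]],[[0,0,25],[0,0,0]],[[0,0,25],[0,0,0]],[[0,0,25],[0,0,0]],[[0,0,25],[0,0,0]],[[0,0,25],[0,0,0]],[[0,0,25],[0,0,0]],[[0,0,25],[0,0,0]]], "claw": 255}}

```text
clock: 17.8
position: [534.8, -25.1, 217.5]
ee_rot: [1.0, 0.0, 0.0, -0.0]
contact_force: [-0.2, 0.2, -0.4]
gripper_width: 0.3
```

Request:
{"method": "apply_moves", "body": {"rows": [[[0,0.5,8],[0,0,0]],[[0,0.5,15],[0,0,0]],[[0,0.5,19],[0,0,0]],[[0,0.5,22],[0,0,0]],[[0,0.5,25],[0,0,0]],[[0,0.5,28],[0,0,0]],[[0,0.5,31],[0,0,0]],[[0,0.5,31],[0,0,0]]]}}

```text
clock: 18.6
position: [535.0, -25.7, 186.9]
ee_rot: [1.0, 0.0, 0.0, 0.0]
contact_force: [-0.6, -0.1, 5.4]
gripper_width: -0.0
```

Request:
{"method": "apply_moves", "body": {"rows": [[[0,0,1.5],[0,0,0]],[[0,0,3],[0,0,0]],[[0,0,4],[0,0,0]],[[0,0,4],[0,0,0]]]}}

```text
clock: 19.0
position: [535.2, -25.7, 183.5]
ee_rot: [1.0, 0.0, 0.001, 0.0]
contact_force: [-2.3, -0.2, 7.4]
gripper_width: 0.1
```

Request:
{"method": "apply_moves", "body": {"rows": [[[0,0,0.5],[0,0,0]],[[0,0,1],[0,0,0]],[[0,0,1],[0,0,0]]]}}

```text
clock: 19.3
position: [535.5, -25.7, 183.0]
ee_rot: [1.0, 0.0, 0.001, 0.0]
contact_force: [-2.4, 0.3, 7.8]
gripper_width: -0.3
```

Request:
{"method": "apply_moves", "body": {"rows": [[[0,0,0.6],[0,0,0]],[[0,0,1.2],[0,0,0]],[[0,0,1.2],[0,0,0]]]}}

```text
clock: 19.6
position: [536.1, -25.8, 183.0]
ee_rot: [1.0, 0.001, 0.002, 0.0]
contact_force: [-2.4, 0.8, 13.7]
gripper_width: -0.2
```

It has bottomed out: force rose to 13.7 N with z stuck at 183. Retreat.

Request:
{"method": "apply_moves", "body": {"rows": [[[0,0,-3],[0,0,0]],[[0,0,-7],[0,0,0]],[[0,0,-12],[0,0,0]],[[0,0,-18],[0,0,0]],[[0,0,-30],[0,0,0]],[[0,0,-60],[0,0,0]],[[0,0,-100],[0,0,0]],[[0,-40,-130],[0,0,0]],[[0,-80,-130],[0,0,0]],[[0,-120,-130],[0,0,0]],[[0,-120,-130],[0,0,0]]]}}

```text
clock: 20.7
position: [534.6, 98.1, 309.9]
ee_rot: [1.0, 0.002, -0.0, -0.001]
contact_force: [0.1, -0.1, -0.0]
gripper_width: 0.0
```

```bash
python3 chk.py s8
```

```text
[534.63271219  98.10264028 309.92334154] [ 0.07922317 -0.05001882 -0.0128664 ]
side 30 389 [531.8 -48.1  57.9] 84.9 (array([533.42257538, -23.98391668]), np.float64(31.20987001731172))
side 118 50 [532.4 -32.5 128. ] 136.7 (array([533.33178644, -25.65488202]), np.float64(10.224276666795168))
side 138 27 [534.1 -36.5 142.7] 146.8 (array([533.09458465, -26.15267859]), np.float64(13.563616361986936))
side 147 56 [533.  -33.1 152.5] 157.6 (array([533.65370269, -27.72843085]), np.float64(11.487298662344433))
side 176 24 [532.6 -34.2 182.1] 185.7 (array([533.74938066, -25.50621369]), np.float64(11.833139259897067))
side 186 66 [533.2 -30.6 193.5] 198.2 (array([533.38033242, -27.04003066]), np.float64(10.362908302559408))
top 30 70 [513.  -31.1  59.5] 85.0 (array([536.18260184, -25.34851868]), np.float64(31.965167550830344))
top 118 1 [526.3 -17.5 118.3] 118.3 
top 138 6 [526.6 -33.8 144.8] 146.8 
top 147 32 [529.2 -27.4 153.2] 157.9 (array([535.9048241 , -25.64991484]), np.float64(14.112344693411858))
top 176 4 [527.  -25.9 183.1] 184.4 
top 186 104 [534.6 -26.2 196.9] 202.7 (array([534.88464288, -26.23158953]), np.float64(10.16092753947409))
```

View pics/s8.png

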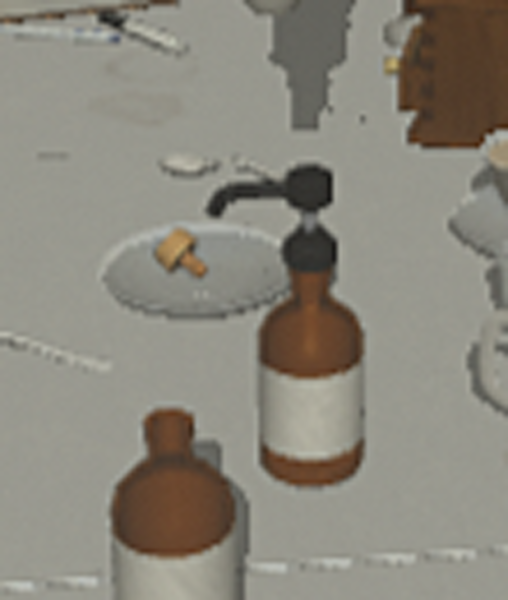

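The head is back up (top at z≈198), the flange is on the rim at (310,250), the stopper is in the saucer at (180,252), and both bottles are upright. I'm handing the job in.

```bash
python3 -c "
from bench import arm
print(arm.job_done())"
```

```text
the job is handed in; nothing more can be done
None
```

The pump is now in the fresh bottle and the job is handed in, at about 21 s on the clock (limit 61 s). The order was: stopper onto the saucer, pump moved across and released, then the head pressed and let back up.

- **Stopper:** it lies on its side inside the saucer.
- **Pump fit:** the flange sits on the rim. The dip tube and plug went in with no measurable contact force until about 4 N as the flange seated.
- **Press:** the head went from z 198 to 183 mm. There the arm stopped moving and the force rose to 13.7 N, so it reached the bottom. It sprang back to 198 mm.
- **Bottles:** both are upright. The fresh one measured within 1 mm of where it started; I checked the used one only by eye.
- **Jug and glass:** the arm never went near either of them. I did not re-measure them at the end.

The two cameras disagreed by 1–3 mm throughout, so I used averages and relative offsets. No check failed.

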